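# Push in the locking plungers of three valve blocks in order

## Task

The three valve blocks on the table are to be locked for transport: with a fingertip, gently push the black plunger on top of each one all the way down, where it stays by itself. Do the round mushroom cap first, then the square cap, and the thin pin last. Do not lift, tip or shift the valve blocks, and leave everything else standing where it is.

Things in the scene. Friction and masses are not known exactly. Their poses are not given: they have to be found in the camera images.
- valve_mushroom: loose grey valve block, about 0.9 kg, carrying the mushroom cap; the three differ only in plunger and may stand in any order. Origin: underside; z up. The box, 49 x 64 mm and 50 mm high, is centred at x = -1, y = 14 mm, its long side turned 0.436 rad from y towards -x; a screw plug on one short side reaches 73 mm from that centre, away from the robot. The plunger stands at the box's centre in a round bonnet, 42 mm across, its top 63 mm up
- plunger_mushroom (a joint): how far the plunger with a round mushroom cap, 40 mm across, slightly domed with a flat middle 20 mm across is pushed down: 0 = fully out, 0.010 m = fully in, on its stop. It starts 0 to 2 mm in. It slides straight down against about 3 N of friction, has no spring and stays where it is left
- mushroom_top (a point): centre of the top of the black plunger with a round mushroom cap, 40 mm across, slightly domed with a flat middle 20 mm across; it moves with the plunger. 89 mm above the table when fully out, 79 mm when fully in
- valve_square: loose grey valve block, about 0.9 kg, carrying the square cap; the three differ only in plunger and may stand in any order. Origin: underside; z up. The box, 49 x 64 mm and 50 mm high, is centred at x = -1, y = 14 mm, its long side turned 0.436 rad from y towards -x; a screw plug on one short side reaches 73 mm from that centre, away from the robot. The plunger stands at the box's centre in a round bonnet, 42 mm across, its top 63 mm up
- plunger_square (a joint): how far the plunger with a square cap, 26 x 26 mm, flat on top is pushed down: 0 = fully out, 0.010 m = fully in, on its stop. It starts 0 to 2 mm in. It slides straight down against about 3 N of friction, has no spring and stays where it is left
- square_top (a point): centre of the top of the black plunger with a square cap, 26 x 26 mm, flat on top; it moves with the plunger. 89 mm above the table when fully out, 79 mm when fully in
- valve_pin: loose grey valve block, about 0.9 kg, carrying the pin; the three differ only in plunger and may stand in any order. Origin: underside; z up. The box, 49 x 64 mm and 50 mm high, is centred at x = -1, y = 14 mm, its long side turned 0.436 rad from y towards -x; a screw plug on one short side reaches 73 mm from that centre, away from the robot. The plunger stands at the box's centre in a round bonnet, 42 mm across, its top 63 mm up
- plunger_pin (a joint): how far the plunger with a plain round pin with no cap, 14 mm thick, flat on top is pushed down: 0 = fully out, 0.010 m = fully in, on its stop. It starts 0 to 2 mm in. It slides straight down against about 3 N of friction, has no spring and stays where it is left
- pin_top (a point): centre of the top of the black plunger with a plain round pin with no cap, 14 mm thick, flat on top; it moves with the plunger. 99 mm above the table when fully out, 89 mm when fully in
- nut: bystander: steel hexagon nut, 28 mm wide, 16 mm high, lying between the valve blocks; origin at the centre of its underside
- bolt: bystander: steel bolt standing on its head, 20 mm wide, 50 mm high, between the valve blocks; origin at the centre of its underside
- coupling: bystander: steel quick coupling standing behind the blocks, 38 mm wide, 64 mm high; origin at the centre of its underside
- gear: bystander: pump gear lying behind the blocks, 52 mm wide, 29 mm high; origin at the centre of its underside
- fitting: bystander: steel threaded nipple standing behind the blocks, 31 mm wide, 44 mm high; origin at the centre of its underside
- bearing: bystander: ball bearing lying in front of the blocks, 68 mm wide, 18 mm high; origin at the centre of its underside

How it is judged:
By the outcome, as a careful person would: the job done as asked, in the order asked, and still so for the second after the job is handed in, with the robot touching nothing.
It also fails if it takes over 48 s, if anything falls off the work surface, if the arm or the gripper's body presses on something with over 40 N, if the wrist force passes 120 N, or if a joint passes its speed limit or range.

## Robot

A 6-joint arm with a two-finger parallel gripper is mounted at the origin on a cart in front of the work surface, level with it; the furniture and walls round the work are solid. World frame = base frame: x ahead of the robot, y to its left, z up, the work surface at z = 0. Lengths are in m, angles in rad, forces in N, time in s.
With the tool pointing down it reaches from about 0.25 to 0.725 m from the base axis. Payload 4 kg.
Tool frame: the origin (TCP) lies midway between the tips of the shut fingers; the grasp point (between the pads) lies 19 mm behind it; z points along the fingers, y is the line along which they close (so a half turn about z gives the same grasp; the last joint's range is limited). The gripper opens to 85 mm and grips with 20 to 120 N. Pads are 22 mm wide; open, the fingers measure 114 mm over their backs; the gripper's body (76 mm by 85 mm) begins 54 mm behind the grasp point. The pads swing forward as they close: fully open they stand 13 mm farther back than shut.
Start: joints at [1.336, 0.241, 0.005, 1.335, 0, 1.571], TCP at [0.116, 0.486, 0.231] pointing down, gripper open.
Joint ranges: [-2.72, 2.72], [-1.05, 1.87], [-1.09, 1.28], [-1.99, 2.15], [-1.42, 1.44], [-3.14, 3.14]. Speed limits (rad/s): [2.79, 2.79, 3.14, 3.14, 3.14, 3.14].

## Interface

Orientations are given as a unit quaternion [x, y, z, w].
In Python, from workcell import bot gives the robot as it stands.
- The arm moves only by the tool play_rows, never from a script. Its argument "moves" is a list of rows, each a list of 3 entries, a list of its own where there are three numbers: the opening, from -1 (shut) to 1 (fully open), then the shift along the tool's x, y, z in cm, then the turn, a rotation vector about the tool's x, y, z in rad. A call has 1 to 12 rows; each row shifts and turns the commanded pose from where the row before left it, along the tool's axes as they then stand; what a row does not reach is not made up. A row lasts 1/12 s, in which the tool goes at most 41.7 mm and 7.16 degrees, less where a joint would pass 70% of its speed; a pose out of reach is approached as far as the arm can. A call is refused whole if a number of a shift passes 4.17 or a number of a turn 0.125, either way. A call with a gripper value outside its range is refused whole. The fingers move at their own pace and stop on an object; the grip force is fixed at half the most. Time passes only in rows, so rows that do not move let the fingers close. It gives the time, the measured TCP pose, the force and the opening at its end, in the units of the state.
- bot.get_obs(): the state, without advancing time (a new reading comes with each control period).
- bot.camera(name): name is "side" or "top"; returns (picture, depth): 420x560x3 uint8, red, green, blue; 420x560 float32, m along the optical axis (not along the pixel's ray), 0 where there is no reading.
- bot.camera_info(name): a dict with "K" (3x3 intrinsics, pixels), "world_from_camera" (4x4, takes a point from camera to world coordinates). Camera axes: x right, y up, looking along -z (the intrinsics and any distortion apply to the point x, -y, -z); pixel columns grow to the right and rows downward; lengths in m; the calibration is good to about 2 mm. A picture is of the moment at which its call begins. camera_info takes no time and is no camera call.
- bot.job_done(): hands the job in, once; it reports no verdict.
The state is a dict: "clock": time; "joint_pos": joint angles; "joint_vel": joint speeds; "tau": joint torques, N m; "eef_pos": TCP position; "tool_rot": TCP orientation; "ft_force": force on the tool from outside, world axes, zero at the start; "ft_torque": the same for the moment, N m; "grip_width": finger opening in m.
Only numpy, scipy, OpenCV 4.12 (cv2) and the standard library are available. Lean on these libraries where they do the work, as an engineer would, in place of code of your own. Each camera call takes 0.05 s, during which the arm holds its last target. There are 200 camera calls.

## Working session

There is one attempt and no reset: what is moved stays moved. The work goes in short steps, Python scripts to look and compute and a tool call to move; the robot and the scene stay as the last step left them, time stands still between calls to the robot, and variables do not carry over. Pictures are saved under pics/ and viewed, on a budget of 10 in all, crops included, one or two more only if the job needs it, and the job is handed in when it is done.

Besides the shell and the picture viewer there is one more tool, called after "Emit:" as name(argument=value, ...), one argument or row to a line, values as JSON. play_rows: Moves the arm, as the interface text tells. Its arguments: {"type":"object","properties":{"moves":{"type":"array"}},"required":["moves"]}

```bash
mkdir -p pics
python3 - <<'E'
from workcell import bot
import cv2,numpy as np
for n in("top","side"):
    p,d=bot.camera(n); np.savez(n+"0.npz",p=p,d=d); cv2.imwrite(f"pics/{n}0.png",p[...,::-1])
    i=bot.camera_info(n); print(n,i, (d>0).mean())
print(bot.get_obs())
E
```

```text
top {'K': array([[386.38332113,   0.        , 276.7349706 ],
       [  0.        , 386.38332113, 206.94794327],
       [  0.        ,   0.        ,   1.        ]]), 'world_from_camera': array([[-0.02714097,  0.99280337, -0.11663975,  0.46505366],
       [-0.99961616, -0.02630635,  0.00868929,  0.02317536],
       [ 0.00555839,  0.11683081,  0.99313628,  1.03472428],
       [ 0.        ,  0.        ,  0.        ,  1.        ]])} 0.9958460884353741
side {'K': array([[462.03904936,   0.        , 276.20353845],
       [  0.        , 462.03904936, 209.56845512],
       [  0.        ,   0.        ,   1.        ]]), 'world_from_camera': array([[-0.95515405,  0.19068036, -0.22654303,  0.37676444],
       [-0.29601761, -0.59584129,  0.74655658,  0.63305232],
       [ 0.00736999,  0.78013727,  0.62556497,  0.5907002 ],
       [ 0.        ,  0.        ,  0.        ,  1.        ]])} 0.9960119047619047
{'clock': 0.1, 'joint_pos': array([ 1.33598416e+00,  2.41343876e-01,  3.88449998e-03,  1.33519605e+00,
       -2.67548179e-05,  1.57079159e+00]), 'joint_vel': array([-0.00014178, -0.00039116,  0.00402913, -0.00189015,  0.00051085,
       -0.00031353]), 'tau': array([-2.13470648e-04, -3.73138440e+01,  2.53009558e+01,  1.08710220e-02,
        4.07822699e-05, -1.54462128e-06]), 'eef_pos': array([0.1162097 , 0.48574058, 0.23050861]), 'tool_rot': array([ 1.17134129e-01,  9.93115669e-01, -9.24718051e-04, -9.56012156e-05]), 'ft_force': array([ 0.30581424, -0.32651529,  0.15302596]), 'ft_torque': array([ 0.03667388,  0.0199718 , -0.06292046]), 'grip_width': 0.08544874280999948}
```

View pics/top0.png

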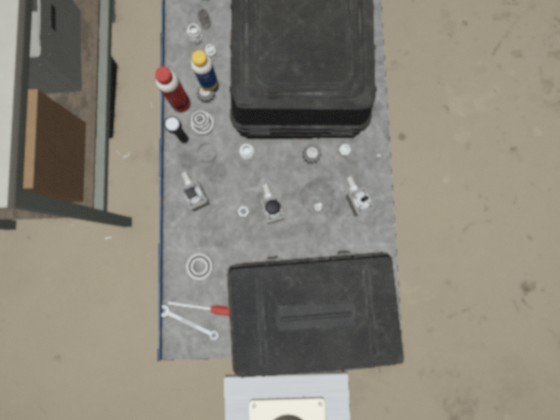

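View pics/side0.png

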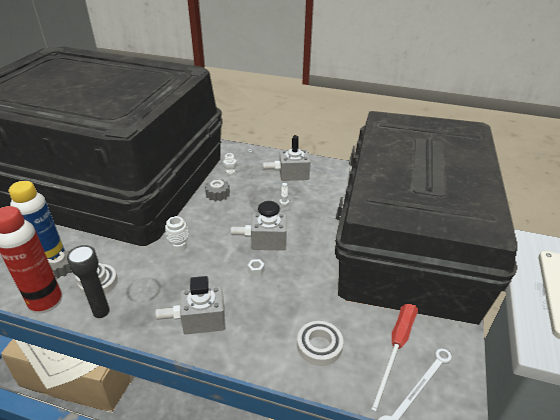

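The side view shows the square cap at (200,285), the mushroom at (268,209) and the pin at (295,143). In the top view they are at about (192,193), (273,207) and (360,202). A closed case stands between the robot and the blocks, with another behind. The arm is not in either picture.

```bash
cat > h.py <<'E'
import numpy as np
from workcell import bot
def ray(n,u,v):
    i=bot.camera_info(n);K=i["K"];T=i["world_from_camera"]
    d=np.array([(u-K[0,2])/K[0,0],-(v-K[1,2])/K[1,1],-1.]);return T[:3,3],T[:3,:3]@d
def plane(n,u,v,z):
    o,d=ray(n,u,v);return o+d*(z-o[2])/d[2]
def cloud(n,D):
    i=bot.camera_info(n);K=i["K"];T=i["world_from_camera"]
    v,u=np.mgrid[:420,:560]
    P=np.stack([(u-K[0,2])/K[0,0]*D,-(v-K[1,2])/K[1,1]*D,-D],-1)
    return P@T[:3,:3].T+T[:3,3]
def two(a,b):
    (o,d),(p,e)=a,b
    s=np.linalg.lstsq(np.c_[d,-e],p-o,rcond=None)[0]
    A,B=o+d*s[0],p+e*s[1];return (A+B)/2,np.linalg.norm(A-B)
E
python3 - <<'E'
from h import *
import cv2
np.set_printoptions(precision=4,suppress=True)
F={n:np.load(n+"0.npz") for n in("top","side")}
C={n:cloud(n,F[n]["d"]) for n in F}
seeds={"mush":((273,207),(268,209)),"sq":((192,193),(200,285)),"pin":((360,202),(295,143))}
for k,s in seeds.items():
    for n,(u,v) in zip(("top","side"),s):
        P=C[n];p=F[n]["p"];w=np.zeros((420,560),bool);r=22;w[v-r:v+r,u-r:u+r]=1
        dark=w&(p.max(2)<75);hi=w&(P[...,2]>.068)&(P[...,2]<.11)
        for nm,m in(("dark",dark),("hi",hi),("dark&hi",dark&hi)):
            if m.any():
                vv,uu=np.nonzero(m);print(k,n,nm,m.sum(),"px",uu.mean(),vv.mean(),np.median(P[m],0),"zmax",np.percentile(P[m][:,2],95),"u",uu.min(),uu.max(),"v",vv.min(),vv.max())
# cases and tall stuff heights
P=C["top"]
for nm,(a,b,c,d) in {"front":(235,400,258,372),"rear":(235,372,5,130)}.items():
    Q=P[c:d,a:b].reshape(-1,3);Q=Q[Q[:,2]>.05];print(nm,Q.min(0),Q.max(0),np.percentile(Q[:,2],[50,95]))
out=[cv2.resize(F["top"]["p"][v-16:v+16,u-16:u+16],(256,256),interpolation=0) for (u,v),_ in seeds.values()]
out2=[cv2.resize(F["side"]["p"][v-32:v+32,u-32:u+32],(256,256),interpolation=0) for _,(u,v) in seeds.values()]
cv2.imwrite("pics/crops.png",np.vstack([np.hstack(out),np.hstack(out2)])[...,::-1])
E
```

```text
mush top dark 90 px 273.96666666666664 205.55555555555554 [0.5814 0.0213 0.0872] zmax 0.09019177045868616 u 267 279 v 201 212
mush top hi 197 px 272.1928934010152 206.36040609137055 [0.5787 0.0263 0.0861] zmax 0.08916364846546627 u 265 280 v 199 214
mush top dark&hi 90 px 273.96666666666664 205.55555555555554 [0.5814 0.0213 0.0872] zmax 0.09019177045868616 u 267 279 v 201 212
mush side dark 261 px 268.2988505747126 208.34865900383141 [0.5742 0.0312 0.0855] zmax 0.08775877008913602 u 258 279 v 201 216
mush side hi 283 px 268.6643109540636 208.35335689045937 [0.5731 0.0309 0.0854] zmax 0.08769730483816558 u 258 279 v 201 216
mush side dark&hi 259 px 268.33590733590734 208.34749034749035 [0.5742 0.0312 0.0855] zmax 0.08772488459596751 u 258 279 v 201 216
sq top dark 1 px 192.0 189.0 [0.6267 0.2237 0.0872] zmax 0.0871523378920096 u 192 192 v 189 189
sq top hi 121 px 190.0 192.0 [0.6194 0.2284 0.0874] zmax 0.09006854172270484 u 184 196 v 186 198
sq top dark&hi 1 px 192.0 189.0 [0.6267 0.2237 0.0872] zmax 0.0871523378920096 u 192 192 v 189 189
sq side dark 293 px 198.81911262798636 285.071
[... 535 characters left out ...]
 zmax 0.1001536923850836 u 361 368 v 195 201
pin top dark&hi 11 px 364.1818181818182 198.36363636363637 [ 0.5912 -0.1998  0.0971] zmax 0.09971494552359672 u 362 366 v 197 200
pin side dark 91 px 294.6703296703297 143.23076923076923 [ 0.5901 -0.2006  0.0846] zmax 0.09876546509133097 u 292 305 v 135 159
pin side hi 97 px 295.08247422680415 142.2680412371134 [ 0.5891 -0.2015  0.0853] zmax 0.09874880839648495 u 292 298 v 135 150
pin side dark&hi 81 px 294.61728395061726 142.2469135802469 [ 0.5899 -0.2006  0.0853] zmax 0.09879322624940767 u 292 297 v 135 150
front [ 0.1933 -0.2578  0.1151] [0.4651 0.1192 1.0347] [0.1669 0.1704]
rear [ 0.4651 -0.2195  0.1081] [1.0209 0.1127 1.0347] [0.2237 0.2285]
```

View pics/crops.png

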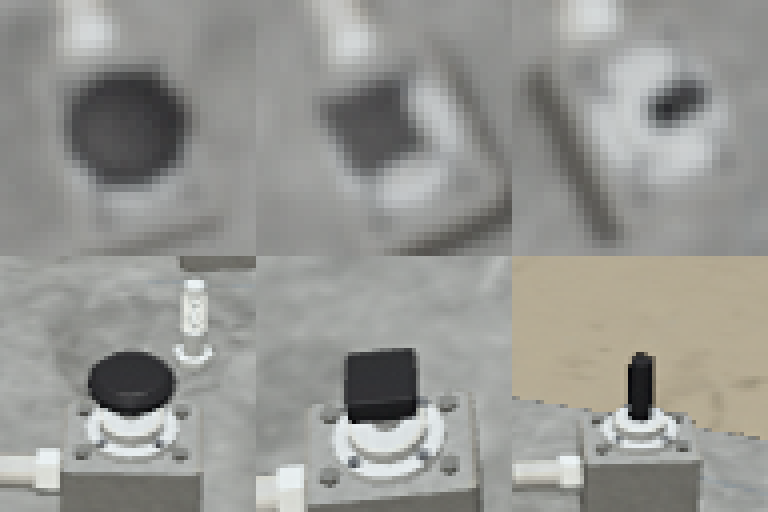

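The crops show all three caps clearly, and the pin's tip leans outward in the top view as expected. Next I'll refine the cap-top centres and check for obstacles.

Run:
```python
from h import *
from scipy.spatial.transform import Rotation as R
np.set_printoptions(precision=4,suppress=True)
C={n:cloud(n,np.load(n+"0.npz")["d"]) for n in("top","side")}
G={"mush":(.579,.026,.089),"sq":(.619,.229,.089),"pin":(.591,-.2005,.099)}
q=bot.get_obs()["tool_rot"];M=R.from_quat(q).as_matrix();e=bot.get_obs()["eef_pos"]
px={}
for k,g in G.items():
    for n,P in C.items():
        near=(np.hypot(P[...,0]-g[0],P[...,1]-g[1])<.03)&(P[...,2]>g[2]-.016)&(P[...,2]<g[2]+.006)
        zt=np.percentile(P[near][:,2],90)
        m=near&(P[...,2]>zt-.0035);Q=P[m];v,u=np.nonzero(m)
        c=plane(n,u.mean(),v.mean(),g[2]-.001)
        px[k,n]=ray(n,u.mean(),v.mean())
        print(k,n,m.sum(),"ztop",zt,"mid",(Q.min(0)+Q.max(0))/2,"size",np.ptp(Q,0)[:2],"ray",c)
    X,gap=two(px[k,"top"],px[k,"side"]);print("  two-view",X,gap,"tool delta cm",M.T@(X-e)*100)
P=C["top"]
print("obstacles z>.1 (5cm grid, rows x, cols y .55..-.3)")
for x in np.arange(.1,.8,.05):
    print("%.2f"%x,[("%.2f"%max(0,P[m][:,2].max()) if (m:=(abs(P[...,0]-x)<.025)&(abs(P[...,1]-y)<.025)&(P[...,2]<1)).any() else "--") for y in np.arange(.55,-.31,-.05)])
print(M)
```

```text
mush top 114 ztop 0.08891237909853371 mid [0.579  0.0264 0.0881] size [0.0346 0.03  ] ray [0.5783 0.0264 0.088 ]
mush side 185 ztop 0.08735843297784618 mid [0.5756 0.0259 0.0862] size [0.0331 0.0328] ray [0.5743 0.0287 0.088 ]
  two-view [0.577  0.026  0.0856] 0.0034014440730911256 tool delta cm [-55.5061 -33.9676  14.5566]
sq top 82 ztop 0.0897007055282234 mid [0.618  0.2285 0.0897] size [0.0274 0.0296] ray [0.6189 0.2287 0.088 ]
sq side 251 ztop 0.0875427358305922 mid [0.6164 0.2282 0.0863] size [0.0321 0.0322] ray [0.6152 0.2301 0.088 ]
  two-view [0.6177 0.2287 0.086 ] 0.003058840402542981 tool delta cm [-54.7552 -13.3061  14.4797]
pin top 23 ztop 0.10003377227762214 mid [ 0.5937 -0.2031  0.0995] size [0.0102 0.0124] ray [ 0.5942 -0.2031  0.098 ]
pin side 21 ztop 0.09852852975473933 mid [ 0.5891 -0.2046  0.0982] size [0.0108 0.0129] ray [ 0.5895 -0.2036  0.098 ]
  two-view [ 0.5919 -0.2035  0.098 ] 0.004652805472075828 tool delta cm [-62.2977 -55.9424  13.3603]
obstacles z>.1 (5cm grid, rows x, cols y .55..-.3)
0.10 ['0.00', '--', '--', '--', '--', '--', '--', '--', '0.01', '0.02
[... 1296 characters left out ...]
', '0.01', '0.01', '0.06', '0.05', '0.00']
0.60 ['0.00', '--', '--', '--', '0.02', '0.03', '0.09', '0.09', '0.01', '0.02', '0.09', '0.09', '0.00', '0.05', '0.05', '0.10', '0.06', '0.00']
0.65 ['0.00', '--', '--', '--', '0.02', '0.03', '0.09', '0.09', '0.01', '0.01', '0.04', '0.01', '0.01', '0.01', '0.03', '0.05', '0.01', '0.00']
0.70 ['0.00', '--', '--', '--', '0.02', '0.03', '0.04', '0.01', '0.01', '0.07', '0.04', '0.00', '0.03', '0.03', '0.03', '0.03', '0.01', '0.00']
0.75 ['0.00', '--', '--', '--', '0.02', '0.13', '0.13', '0.01', '0.01', '0.18', '0.20', '0.22', '0.23', '0.23', '0.23', '0.23', '0.01', '0.01']
[[-0.9726  0.2327 -0.0004]
 [ 0.2327  0.9726 -0.0018]
 [-0.     -0.0019 -1.    ]]
```

Emit:
play_rows(
  moves=[
    [-1, [-2.8, -1.7, 0], [0, 0, 0]],
    [-1, [-2.8, -1.7, 0], [0, 0, 0]],
    [-1, [-2.8, -1.7, 0], [0, 0, 0]],
    [-1, [-2.8, -1.7, 0], [0, 0, 0]],
    [-1, [-2.8, -1.7, 0], [0, 0, 0]],
    [-1, [-2.8, -1.7, 0], [0, 0, 0]],
    [-1, [-2.8, -1.7, 0], [0, 0, 0]],
    [-1, [-2.8, -1.7, 0], [0, 0, 0]],
    [-1, [-2.8, -1.7, 0], [0, 0, 0]],
    [-1, [-2.8, -1.7, 0], [0, 0, 0]],
    [-1, [0, 0, 0], [0, 0, 0]],
    [-1, [0, 0, 0], [0, 0, 0]],
  ],
)

```text
clock: 1.1
eef_pos: [0.3498, 0.2545, 0.2309]
tool_rot: [0.119, 0.993, -0.0, -0.0]
ft_force: [0.1, 1.0, 0.5]
grip_width: -0.0003
```

```bash
cat > to.py <<'E'
import sys
from h import *
from scipy.spatial.transform import Rotation as R
np.set_printoptions(precision=4,suppress=True)
o=bot.get_obs();M=R.from_quat(o["tool_rot"]).as_matrix()
print(o["clock"],"j",o["joint_pos"],"eef",o["eef_pos"],"F",o["ft_force"],"w",o["grip_width"],"q",o["tool_rot"])
for k,t in {"mush":(.577,.0265,.089),"sq":(.617,.2287,.089),"pin":(.592,-.2033,.099)}.items(): print(k,M.T@(t-o["eef_pos"])*100)
E
python3 to.py
```

```text
1.1 j [ 0.6289  0.1082 -0.1582  1.3054  0.0003  0.8678] eef [0.3498 0.2545 0.2309] F [0.1447 0.963  0.4639] w -0.00027718221052520215 q [ 0.1192  0.9929 -0.0002 -0.0005]
mush [-27.4877 -16.7724  14.1773]
sq [-26.5897   3.8199  14.1675]
pin [-34.3817 -38.7454  13.1827]
```

Emit:
play_rows(
  moves=[
    [-1, [-2.75, -1.7, 0], [0, 0, 0]],
    [-1, [-2.75, -1.7, 0], [0, 0, 0]],
    [-1, [-2.75, -1.7, 0], [0, 0, 0]],
    [-1, [-2.75, -1.7, 0], [0, 0, 0]],
    [-1, [-2.75, -1.7, 0], [0, 0, 0]],
    [-1, [-2.75, -1.7, 0], [0, 0, 0]],
    [-1, [-2.75, -1.7, 0], [0, 0, 0]],
    [-1, [-2.75, -1.7, 0], [0, 0, 0]],
    [-1, [-2.75, -1.7, 0], [0, 0, 0]],
    [-1, [-2.75, -1.5, 0], [0, 0, 0]],
    [-1, [0, 0, 0], [0, 0, 0]],
    [-1, [0, 0, 0], [0, 0, 0]],
  ],
)

```text
clock: 2.1
eef_pos: [0.5776, 0.0289, 0.2301]
tool_rot: [0.117, 0.993, 0.0, -0.001]
ft_force: [0.6, 0.7, 0.3]
grip_width: -0.0003
```

```bash
python3 to.py
```

```text
2.1 j [0.0497 0.4005 0.2263 1.3986 0.0006 0.2849] eef [0.5776 0.0289 0.2301] F [0.593  0.6591 0.3157] w -0.00027576462840634054 q [ 0.1174  0.9931  0.0001 -0.0011]
mush [-0.0253 -0.2479 14.1099]
sq [ 0.798  20.3475 14.112 ]
pin [ -6.8382 -22.2452  13.0949]
```

Emit:
play_rows(
  moves=[
    [-1, [0, -0.2, 2.5], [0, 0, 0]],
    [-1, [0, 0, 3], [0, 0, 0]],
    [-1, [0, 0, 3], [0, 0, 0]],
    [-1, [0, 0, 2.2], [0, 0, 0]],
    [-1, [0, 0, 1.0], [0, 0, 0]],
    [-1, [0, 0, 0.5], [0, 0, 0]],
    [-1, [0, 0, 0.2], [0, 0, 0]],
    [-1, [0, 0, 0], [0, 0, 0]],
    [-1, [0, 0, 0], [0, 0, 0]],
    [-1, [0, 0, 0], [0, 0, 0]],
  ],
)

```text
clock: 2.93
eef_pos: [0.5781, 0.0267, 0.109]
tool_rot: [0.117, 0.993, 0.0, 0.002]
ft_force: [0.3, -0.1, 0.0]
grip_width: 0.0003
```

```bash
python3 to.py
python3 - <<'E'
from workcell import bot
import cv2
p,d=bot.camera("side"); cv2.imwrite("pics/s1.png",cv2.resize(p[100:300,150:400],(750,600))[...,::-1])
E
```

```text
2.9333 j [0.0461 0.4697 0.0094 1.1074 0.0001 0.2808] eef [0.5781 0.0267 0.109 ] F [ 0.2996 -0.1459  0.0466] w 0.0003333131062866552 q [0.1171 0.9931 0.0003 0.0015]
mush [ 0.1115 -0.0453  1.9999]
sq [ 0.9236 20.5505  2.0162]
pin [ -6.6947 -22.0455   1.    ]
```

View pics/s1.png

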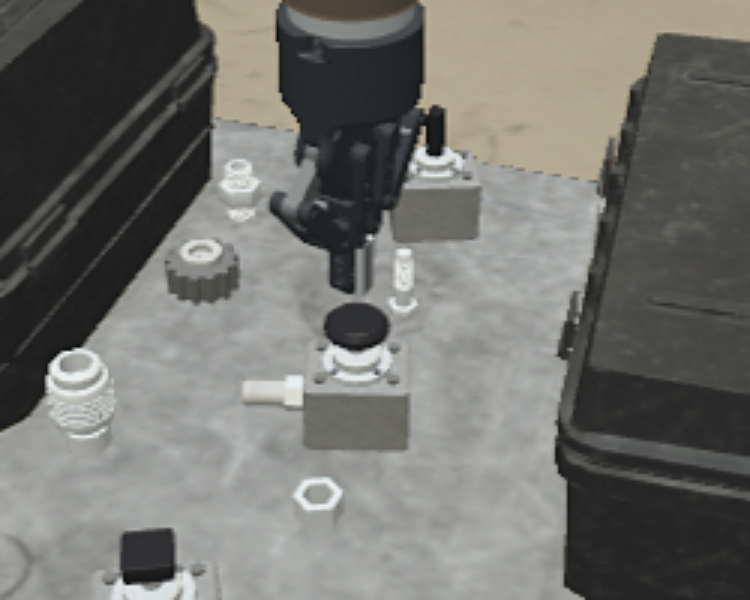

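The shut fingertips (355,288) hang just above the mushroom cap (357,322), centred on it. I'll now press in small steps.

Emit:
play_rows(
  moves=[
    [-1, [0.05, 0, 0.5], [0, 0, 0]],
    [-1, [0, 0, 0.4], [0, 0, 0]],
    [-1, [0, 0, 0.2], [0, 0, 0]],
    [-1, [0, 0, 0.2], [0, 0, 0]],
    [-1, [0, 0, 0.15], [0, 0, 0]],
    [-1, [0, 0, 0.15], [0, 0, 0]],
    [-1, [0, 0, 0.15], [0, 0, 0]],
    [-1, [0, 0, 0.15], [0, 0, 0]],
    [-1, [0, 0, 0.15], [0, 0, 0]],
    [-1, [0, 0, 0.15], [0, 0, 0]],
    [-1, [0, 0, 0], [0, 0, 0]],
    [-1, [0, 0, 0], [0, 0, 0]],
  ],
)

```text
clock: 3.98
eef_pos: [0.5766, 0.0266, 0.0853]
tool_rot: [0.117, 0.993, 0.0, 0.0]
ft_force: [-0.5, -0.0, 1.4]
grip_width: 0.0
```

Emit:
play_rows(
  moves=[
    [-1, [0, 0, 0.1], [0, 0, 0]],
    [-1, [0, 0, 0.1], [0, 0, 0]],
    [-1, [0, 0, 0.1], [0, 0, 0]],
    [-1, [0, 0, 0.1], [0, 0, 0]],
    [-1, [0, 0, 0], [0, 0, 0]],
    [-1, [0, 0, 0], [0, 0, 0]],
  ],
)

```text
clock: 4.48
eef_pos: [0.5766, 0.0266, 0.0812]
tool_rot: [0.117, 0.993, 0.0, 0.0]
ft_force: [-0.7, -0.4, 1.3]
grip_width: -0.0002
```

Emit:
play_rows(
  moves=[
    [-1, [0, 0, 0.1], [0, 0, 0]],
    [-1, [0, 0, 0], [0, 0, 0]],
    [-1, [0, 0, 0], [0, 0, 0]],
  ],
)

```text
clock: 4.73
eef_pos: [0.5766, 0.0266, 0.0802]
tool_rot: [0.117, 0.993, -0.0, 0.0]
ft_force: [0.1, -0.5, 1.6]
grip_width: -0.0001
```

Emit:
play_rows(
  moves=[
    [-1, [0, 0, 0.1], [0, 0, 0]],
    [-1, [0, 0, 0], [0, 0, 0]],
    [-1, [0, 0, 0], [0, 0, 0]],
  ],
)

```text
clock: 4.98
eef_pos: [0.5766, 0.0266, 0.0792]
tool_rot: [0.117, 0.993, 0.0, 0.0]
ft_force: [-0.5, 0.1, 1.1]
grip_width: -0.0001
```

Emit:
play_rows(
  moves=[
    [-1, [0, 0, 0.05], [0, 0, 0]],
    [-1, [0, 0, 0], [0, 0, 0]],
    [-1, [0, 0, 0], [0, 0, 0]],
  ],
)

```text
clock: 5.23
eef_pos: [0.5766, 0.0266, 0.079]
tool_rot: [0.117, 0.993, 0.0, 0.0]
ft_force: [-1.2, 0.3, 4.2]
grip_width: -0.0001
```

Contact with the stop is just showing, so I'll press a little more to confirm.

Emit:
play_rows(
  moves=[
    [-1, [0, 0, 0.1], [0, 0, 0]],
    [-1, [0, 0, 0], [0, 0, 0]],
    [-1, [0, 0, 0], [0, 0, 0]],
  ],
)

```text
clock: 5.48
eef_pos: [0.5767, 0.0266, 0.079]
tool_rot: [0.117, 0.993, 0.0, 0.0]
ft_force: [-3.6, -1.1, 9.0]
grip_width: 0.0002
```

The stop is confirmed: TCP at 79.0 mm and force rising to 9 N. Now I'll raise and go to the square cap.

Emit:
play_rows(
  moves=[
    [-1, [0, 0, -0.5], [0, 0, 0]],
    [-1, [0, 0, -1.5], [0, 0, 0]],
    [-1, [0, 0, -2.0], [0, 0, 0]],
    [-1, [0, 0, -1.5], [0, 0, 0]],
    [-1, [0.1, 2.6, 0], [0, 0, 0]],
    [-1, [0.1, 3, 0], [0, 0, 0]],
    [-1, [0.1, 3, 0], [0, 0, 0]],
    [-1, [0.1, 3, 0], [0, 0, 0]],
    [-1, [0.1, 3, 0], [0, 0, 0]],
    [-1, [0.1, 3, 0], [0, 0, 0]],
    [-1, [0.1, 2, 0], [0, 0, 0]],
    [-1, [0.1, 1, 0], [0, 0, 0]],
  ],
)

```text
clock: 6.48
eef_pos: [0.6166, 0.2317, 0.1318]
tool_rot: [0.116, 0.993, 0.0, -0.0]
ft_force: [-0.1, 1.2, 0.2]
grip_width: 0.0001
```

Emit:
play_rows(
  moves=[
    [-1, [0, 0, 0], [0, 0, 0]],
    [-1, [0, 0, 0], [0, 0, 0]],
    [-1, [0, 0, 0], [0, 0, 0]],
  ],
)

```text
clock: 6.73
eef_pos: [0.6163, 0.2274, 0.1325]
tool_rot: [0.118, 0.993, -0.001, -0.0]
ft_force: [-0.2, -0.4, 0.7]
grip_width: 0.0
```

```bash
python3 to.py
python3 - <<'E'
from h import *
import cv2
p,d=bot.camera("side"); cv2.imwrite("pics/s2.png",cv2.resize(p[150:350,120:370],(750,600))[...,::-1])
P=cloud("side",d)
for k,g in {"mush":(.577,.0265),"pin":(.592,-.2033)}.items():
    m=(np.hypot(P[...,0]-g[0],P[...,1]-g[1])<.012)&(P[...,2]>.06)&(P[...,2]<.105);print(k,m.sum(),np.percentile(P[m][:,2],90) if m.any() else 0)
E
```

```text
6.7333 j [ 0.3537  0.6068  0.3054  1.2707 -0.0005  0.5897] eef [0.6163 0.2274 0.1325] F [-0.1703 -0.441   0.7236] w 7.570822770231858e-06 q [ 0.1177  0.993  -0.0005 -0.0004]
mush [ -0.8769 -20.4445   4.3719]
sq [-0.0383  0.1502  4.3485]
pin [ -7.7076 -42.438    3.3924]
mush 112 0.0796956187173685
pin 144 0.09629651447879427
```

View pics/s2.png

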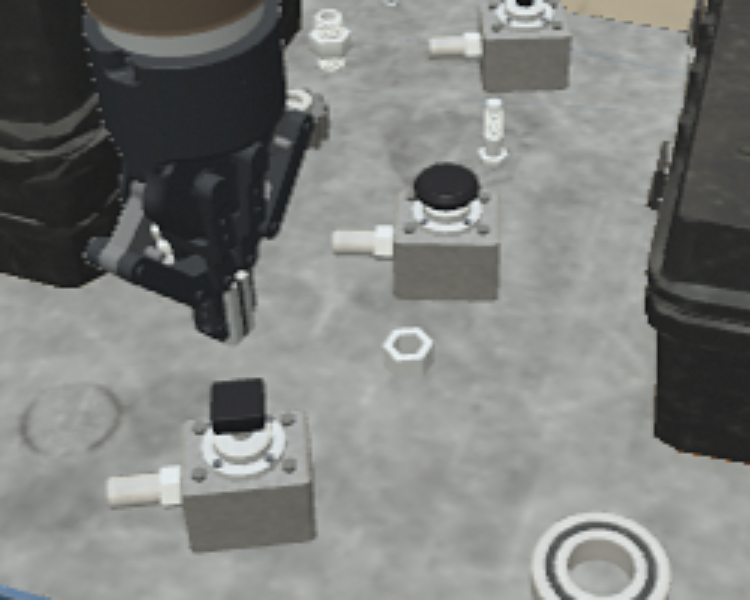

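The mushroom cap is down (depth gives 79.7 mm; it sits lower on its bonnet at (447,187)) and its block stands where it was. The tip (228,335) is above the square cap (240,400).

Emit:
play_rows(
  moves=[
    [-1, [0, 0.1, 1.5], [0, 0, 0]],
    [-1, [0, 0, 1.2], [0, 0, 0]],
    [-1, [0, 0, 0.7], [0, 0, 0]],
    [-1, [0, 0, 0.3], [0, 0, 0]],
    [-1, [0, 0, 0.2], [0, 0, 0]],
    [-1, [0, 0, 0.15], [0, 0, 0]],
    [-1, [0, 0, 0.15], [0, 0, 0]],
    [-1, [0, 0, 0.15], [0, 0, 0]],
    [-1, [0, 0, 0.15], [0, 0, 0]],
    [-1, [0, 0, 0.1], [0, 0, 0]],
    [-1, [0, 0, 0], [0, 0, 0]],
    [-1, [0, 0, 0], [0, 0, 0]],
  ],
)

```text
clock: 7.78
eef_pos: [0.6171, 0.2299, 0.0871]
tool_rot: [0.117, 0.993, 0.0, 0.0]
ft_force: [0.4, -0.2, 1.0]
grip_width: -0.0
```

Emit:
play_rows(
  moves=[
    [-1, [0, 0, 0.1], [0, 0, 0]],
    [-1, [0, 0, 0.1], [0, 0, 0]],
    [-1, [0, 0, 0.1], [0, 0, 0]],
    [-1, [0, 0, 0.1], [0, 0, 0]],
    [-1, [0, 0, 0], [0, 0, 0]],
    [-1, [0, 0, 0], [0, 0, 0]],
  ],
)

```text
clock: 8.28
eef_pos: [0.6171, 0.2299, 0.0828]
tool_rot: [0.117, 0.993, 0.0, 0.0]
ft_force: [-0.4, 0.0, 2.2]
grip_width: 0.0002
```

Emit:
play_rows(
  moves=[
    [-1, [0, 0, 0.1], [0, 0, 0]],
    [-1, [0, 0, 0.1], [0, 0, 0]],
    [-1, [0, 0, 0.1], [0, 0, 0]],
    [-1, [0, 0, 0.1], [0, 0, 0]],
    [-1, [0, 0, 0], [0, 0, 0]],
    [-1, [0, 0, 0], [0, 0, 0]],
  ],
)

```text
clock: 8.78
eef_pos: [0.6171, 0.23, 0.0791]
tool_rot: [0.117, 0.993, 0.0, 0.0]
ft_force: [0.2, -0.5, 4.1]
grip_width: 0.0
```

Emit:
play_rows(
  moves=[
    [-1, [0, 0, 0.1], [0, 0, 0]],
    [-1, [0, 0, 0], [0, 0, 0]],
    [-1, [0, 0, 0], [0, 0, 0]],
  ],
)

```text
clock: 9.03
eef_pos: [0.6171, 0.2299, 0.0791]
tool_rot: [0.117, 0.993, 0.0, 0.001]
ft_force: [-1.3, -0.4, 8.0]
grip_width: -0.0001
```

The square cap is on its stop (79.1 mm, 8 N). Now I'll rise and go to the pin.

Emit:
play_rows(
  moves=[
    [-1, [0, 0, -0.5], [0, 0, 0]],
    [-1, [0, 0, -1.5], [0, 0, 0]],
    [-1, [0, 0, -2.5], [0, 0, 0]],
    [-1, [0, 0, -2], [0, 0, 0]],
    [-1, [-0.5, -2.7, 0], [0, 0, 0]],
    [-1, [-0.5, -3, 0], [0, 0, 0]],
    [-1, [-0.5, -3, 0], [0, 0, 0]],
    [-1, [-0.5, -3, 0], [0, 0, 0]],
    [-1, [-0.5, -3, 0], [0, 0, 0]],
    [-1, [-0.5, -3, 0], [0, 0, 0]],
    [-1, [-0.5, -3, 0], [0, 0, 0]],
    [-1, [-0.5, -3, 0], [0, 0, 0]],
  ],
)

```text
clock: 10.03
eef_pos: [0.5995, -0.0115, 0.1419]
tool_rot: [0.117, 0.993, -0.0, -0.001]
ft_force: [0.5, -1.2, -0.2]
grip_width: 0.0001
```

Emit:
play_rows(
  moves=[
    [-1, [-0.5, -3, 0], [0, 0, 0]],
    [-1, [-0.5, -3, 0], [0, 0, 0]],
    [-1, [-0.5, -3, 0], [0, 0, 0]],
    [-1, [-0.5, -3, 0], [0, 0, 0]],
    [-1, [-0.5, -3, 0], [0, 0, 0]],
    [-1, [-0.5, -2.5, 0], [0, 0, 0]],
    [-1, [-0.6, -1.5, 0], [0, 0, 0]],
    [-1, [0, 0, 0], [0, 0, 0]],
    [-1, [0, 0, 0], [0, 0, 0]],
    [-1, [0, 0, 0], [0, 0, 0]],
    [-1, [0, 0, 0], [0, 0, 0]],
  ],
)

```text
clock: 10.95
eef_pos: [0.5915, -0.2017, 0.1425]
tool_rot: [0.116, 0.993, 0.0, -0.0]
ft_force: [-0.1, -0.3, -0.0]
grip_width: -0.0003
```

```bash
python3 to.py
python3 - <<'E'
from h import *
import cv2
p,d=bot.camera("side"); cv2.imwrite("pics/s3.png",cv2.resize(p[60:260,200:400],(600,600))[...,::-1])
P=cloud("side",d)
for k,g in {"mush":(.577,.0265),"sq":(.617,.2287)}.items():
    m=(np.hypot(P[...,0]-g[0],P[...,1]-g[1])<.012)&(P[...,2]>.06)&(P[...,2]<.105);print(k,m.sum(),np.percentile(P[m][:,2],90) if m.any() else 0)
E
```

```text
10.95 j [-0.3288  0.5358  0.2107  1.2466  0.0004 -0.0958] eef [ 0.5915 -0.2017  0.1425] F [-0.1225 -0.2795 -0.0369] w -0.0002823757078672994 q [ 0.1162  0.9932  0.0003 -0.0004]
mush [ 6.6726 21.8638  5.3701]
sq [ 7.4482 42.4611  5.3799]
pin [-0.0907 -0.1488  4.3543]
mush 115 0.0795794699028483
sq 204 0.07920030813887816
```

View pics/s3.png

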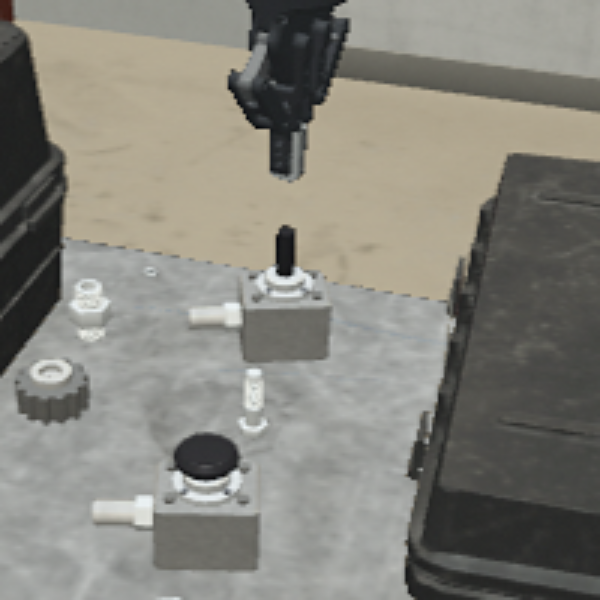

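The tip (288,178) is directly above the pin (286,232), and both other caps read about 79 mm. Pressing the pin now.

Emit:
play_rows(
  moves=[
    [-1, [-0.1, -0.1, 1.5], [0, 0, 0]],
    [-1, [0, 0, 1.2], [0, 0, 0]],
    [-1, [0, 0, 0.7], [0, 0, 0]],
    [-1, [0, 0, 0.3], [0, 0, 0]],
    [-1, [0, 0, 0.2], [0, 0, 0]],
    [-1, [0, 0, 0.15], [0, 0, 0]],
    [-1, [0, 0, 0.15], [0, 0, 0]],
    [-1, [0, 0, 0.15], [0, 0, 0]],
    [-1, [0, 0, 0.15], [0, 0, 0]],
    [-1, [0, 0, 0.1], [0, 0, 0]],
    [-1, [0, 0, 0], [0, 0, 0]],
    [-1, [0, 0, 0], [0, 0, 0]],
  ],
)

```text
clock: 12.0
eef_pos: [0.5925, -0.2045, 0.0972]
tool_rot: [0.117, 0.993, -0.0, 0.0]
ft_force: [0.5, 0.3, 1.4]
grip_width: 0.0002
```

Emit:
play_rows(
  moves=[
    [-1, [0, 0, 0.1], [0, 0, 0]],
    [-1, [0, 0, 0.1], [0, 0, 0]],
    [-1, [0, 0, 0.1], [0, 0, 0]],
    [-1, [0, 0, 0.1], [0, 0, 0]],
    [-1, [0, 0, 0], [0, 0, 0]],
    [-1, [0, 0, 0], [0, 0, 0]],
  ],
)

```text
clock: 12.5
eef_pos: [0.5925, -0.2045, 0.0928]
tool_rot: [0.117, 0.993, -0.0, 0.0]
ft_force: [1.3, -0.5, 2.1]
grip_width: -0.0
```

Emit:
play_rows(
  moves=[
    [-1, [0, 0, 0.1], [0, 0, 0]],
    [-1, [0, 0, 0.1], [0, 0, 0]],
    [-1, [0, 0, 0.1], [0, 0, 0]],
    [-1, [0, 0, 0.1], [0, 0, 0]],
    [-1, [0, 0, 0], [0, 0, 0]],
    [-1, [0, 0, 0], [0, 0, 0]],
  ],
)

```text
clock: 13.0
eef_pos: [0.5925, -0.2045, 0.0891]
tool_rot: [0.117, 0.993, -0.0, 0.0]
ft_force: [2.0, -0.2, 3.7]
grip_width: 0.0001
```

Emit:
play_rows(
  moves=[
    [-1, [0, 0, 0.1], [0, 0, 0]],
    [-1, [0, 0, 0], [0, 0, 0]],
    [-1, [0, 0, 0], [0, 0, 0]],
  ],
)

```text
clock: 13.25
eef_pos: [0.5925, -0.2045, 0.089]
tool_rot: [0.117, 0.993, -0.0, 0.001]
ft_force: [0.1, -0.4, 7.5]
grip_width: 0.0
```

The pin is on its stop (89.0 mm, 7.5 N). Retract and check.

Emit:
play_rows(
  moves=[
    [-1, [0, 0, -0.5], [0, 0, 0]],
    [-1, [0, 0, -1.5], [0, 0, 0]],
    [-1, [0, 0, -2.5], [0, 0, 0]],
    [-1, [0, 0, -3], [0, 0, 0]],
    [-1, [0, 0, -3], [0, 0, 0]],
    [-1, [0, 0, -2], [0, 0, 0]],
    [-1, [0, 0, 0], [0, 0, 0]],
    [-1, [0, 0, 0], [0, 0, 0]],
    [-1, [0, 0, 0], [0, 0, 0]],
  ],
)

```text
clock: 14.0
eef_pos: [0.5912, -0.204, 0.2111]
tool_rot: [0.117, 0.993, 0.0, -0.002]
ft_force: [1.0, -0.3, 0.2]
grip_width: 0.0001
```

Run:
```python
from h import *
import cv2
p,d=bot.camera("side"); cv2.imwrite("pics/s4.png",p[...,::-1])
P=cloud("side",d);A=np.load("side0.npz");B=cloud("side",A["d"])
for k,g in {"mush":(.577,.0265),"sq":(.617,.2287),"pin":(.592,-.2033)}.items():
  for n,Q in(("before",B),("after",P)):
    r=np.hypot(Q[...,0]-g[0],Q[...,1]-g[1])
    m=(r<.012)&(Q[...,2]>.06)&(Q[...,2]<.105);b=(r<.05)&(Q[...,2]>.01)&(Q[...,2]<.055)
    print(k,n,np.percentile(Q[m][:,2],[90,98]),"block",Q[b].mean(0),b.sum())
df=np.abs(p.astype(int)-A["p"]).max(2)>40
n,_,s,c=cv2.connectedComponentsWithStats(df.astype(np.uint8))
print([(x.tolist(),) for x in s[1:] if x[4]>8]);o=bot.get_obs();print(o["eef_pos"],o["ft_force"])
```

```text
mush before [0.08745913 0.08814734] block [0.57467386 0.04007234 0.0375371 ] 1073
mush after [0.07941145 0.08005503] block [0.57456027 0.04027959 0.03759367] 1062
sq before [0.08752424 0.08827784] block [0.61312283 0.24153416 0.03914788] 1560
sq after [0.07951801 0.0800081 ] block [0.61321016 0.24156273 0.03918501] 1563
pin before [0.09692022 0.09943799] block [ 0.58943026 -0.18807335  0.03639582] 765
pin after [0.08809766 0.08955455] block [ 0.5896024  -0.18796938  0.03601963] 760
[([276, 0, 46, 89, 2336],), ([307, 6, 4, 8, 15],), ([292, 135, 7, 6, 27],), ([258, 201, 22, 9, 89],), ([258, 212, 23, 9, 91],), ([190, 276, 19, 17, 89],), ([191, 291, 19, 8, 94],)]
[ 0.59095492 -0.20394627  0.21058615] [-0.44201868  0.53878325  0.92931759]
```

View pics/s4.png

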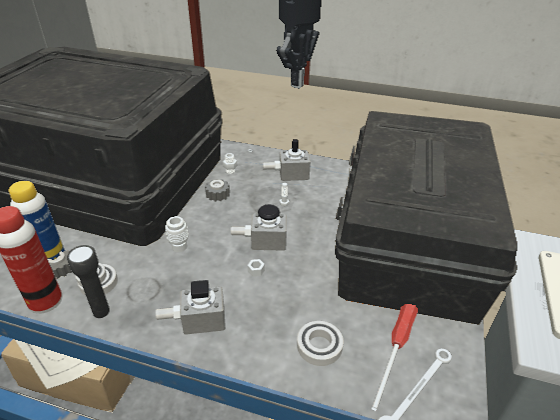

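The side picture shows the three plungers at (268,212), (200,288) and (295,146), all lower than before. The only changes from the first picture are the three caps and the arm.

```bash
python3 -c "
from workcell import bot
print(bot.job_done())"
```

```text
the job is handed in; nothing more can be done
None
```

All three plungers are pushed fully down, in the order mushroom, square, pin, and the job is handed in at about 14 s of the 48 s allowed. I pressed with the shut fingertips in steps of 0.5 to 1.5 mm, and the peak reading was about 9 N.

- **Stops:** each plunger met a hard stop, with the TCP at 79.0, 79.1 and 89.0 mm and the force rising to 7.5–9 N.
- **Depth after retracting:** the tops measured about 79.4–80.1 mm (mushroom), 79.5–80.0 mm (square) and 88.1–89.6 mm (pin). That matches fully in, within the 2 mm calibration.
- **Nothing else moved:** block positions agree with the first picture to about 0.4 mm. In the side picture only the caps and the arm changed; I took no final top view.
- **Disagreement:** the two cameras' rays missed each other by 3–5 mm at the cap centres, so I used their average. The pictures showed the tip lined up with each cap before I pressed.

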